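Angle a target-frame lath past the stake into the rack

TASK

Push the loose wooden lath into the empty front bay of the lath rack. It is too long to go straight in past the steel stake that stands in the bay's front: angle one end in behind the stake first, then swing the other end in, and push the lath back so that it lies flat along the board behind the bay. Only push it gently along the table with the fingertips, without gripping it or lifting it, leave the other things on the table where they are, and finish with the hand clear.

Things in the scene. Friction and masses are not known exactly. Their poses are not given: they have to be found in the camera images.
- rack: plywood lath rack screwed to the table, open in front and on top, no floor (the lath slides on the table). Origin on the table, on the line of the front opening, midway along it; x points into the bay, away from the robot; y along the bay; z up. Empty front bay 400 mm long: end boards 15 mm thick, 36 mm tall, inner faces at y = +/-200 mm, from x = -10 to 158 mm
- bay_back (a point): on the table, at the middle of the front face of the board behind the empty front bay: rack x = 90 mm. The board is 400 mm long, 12 mm thick, 36 mm tall. Behind it the rear bay is filled by another lath, fixed, before a rear board of the same height (rack x = 146 to 158 mm)
- stake: fixed upright steel post, 20 mm diameter, 60 mm tall. It stands on the rack's front line (rack x = 0) in one of two flush sockets, at rack y = +110 or -110 mm: clear gap 300 mm to the farther end board, 80 mm to the nearer, 80 mm from its rear to the board behind. The empty socket is only a flush disc. Origin on its axis, on the table; axes parallel to the rack's
- lath: loose planed wooden lath 340 x 40 x 28 mm, about 0.2 kg (0.13 to 0.27), lying flat on the table in front of the rack. Origin at the centre of its underside (on the table); x along its length, y across its 40 mm width, z up
- lath_a (a point): centre of the lath's end face at its own +x, 14 mm above the table, 170 mm from the middle
- lath_b (a point): centre of the lath's end face at its own -x, 14 mm above the table, 170 mm from the middle
- glue: white plastic glue bottle with orange cap, 54 mm across, 130 mm tall; origin at the centre of its foot; stands just beyond the +y end board of the rack
- screw_jar: glass jar with a steel lid, 60 mm across, 75 mm tall; origin at the centre of its foot; stands just beyond the -y end board of the rack
- mug: blue mug, 82 mm across, 95 mm tall; origin at the centre of its foot; at the left of the table
- tape: black tape measure standing on edge, 70 x 38 x 62 mm tall; origin at the centre of its foot; on the table to the left
- hammer: claw hammer lying at the right of the table, about 260 mm long along its own x; origin at its middle, on the table
- ear_defenders: black ear defenders lying at the left of the table, cups 68 mm across, some 170 x 185 mm over all, 68 mm tall; origin midway between the cups, on the table; the band runs along its own +x
- tacker: steel staple gun lying on its side at the right of the table, 150 x 80 x 28 mm; origin on the table, near its middle

How it is judged:
By the outcome, as a careful person would: the job done as asked, in the order asked, and still so for the second after the job is handed in, with the robot touching nothing.
It also fails if it takes over 64 s, if anything falls off the work surface, if the arm or the gripper's body presses on something with over 40 N, if the wrist force passes 120 N, or if a joint passes its speed limit or range.

ROBOT

A 6-joint arm with a two-finger parallel gripper is mounted at the origin on the work surface. World frame = base frame: x ahead of the robot, y to its left, z up, the work surface at z = 0. Lengths are in m, angles in degrees, forces in N, time in s.
With the tool pointing down it reaches from about 0.4 to 0.825 m from the base axis. Payload 7 kg.
Tool frame: the origin (TCP) lies midway between the tips of the shut fingers; the grasp point (between the pads) lies 19 mm behind it; z points along the fingers, y is the line along which they close (so a half turn about z gives the same grasp; the last joint's range is limited). The gripper opens to 85 mm and grips with 20 to 120 N. Pads are 22 mm wide; open, the fingers measure 114 mm over their backs; the gripper's body (76 mm by 85 mm) begins 54 mm behind the grasp point. The pads swing forward as they close: fully open they stand 13 mm farther back than shut.
Start: joints at [90.189, 20.546, 0.682, 0, -70.136, -16.507], TCP at [0.19, 0.648, 0.231] pointing down, gripper open.
Joint ranges: [-176.03, 176.03], [-82.01, 121.73], [-58.28, 71.71], [-173.87, 95.51], [-174.79, -0.11], [-173.66, 173.66]. Speed limits (degrees/s): [136.94, 136.94, 172.46, 180, 180, 180].

INTERFACE

Orientations are given as a 3x3 rotation matrix whose columns are the frame's x, y, z axes.
In Python, from cell import sense, get_image, get_calibration, order, recognise, pinpoint gives the robot as it stands. The module is installed in compiled form; this text tells all that it offers.
- The arm moves only by the tool play_rows, never from a script. Its argument "commands" is a list of rows, each an object of numbers: "wx", "wy", "wz": the turn, a rotation vector about the tool's x, y, z in degrees; "dx", "dy", "dz": the shift along the tool's x, y, z in mm; "claw": the finger opening in mm, from 0 to 85.4. A call has 1 to 20 rows; each row shifts and turns the commanded pose from where the row before left it, along the tool's axes as they then stand; what a row does not reach is not made up. A row lasts 1/12 s, in which the tool goes at most 41.7 mm and 7.16 degrees, less where a joint would pass 70% of its speed; a pose out of reach is approached as far as the arm can. A call is refused whole if a number of a shift passes 41.7 or a number of a turn 7.16, either way. A call with a gripper value outside its range is refused whole. The fingers move at their own pace and stop on an object; "grip_force" is the grip in N (left out, the last holds). Time passes only in rows, so rows that do not move let the fingers close. It gives the time, the measured TCP pose, the force, the opening and the grip force at its end, in the units of the state.
- sense(): the state, without advancing time (a new reading comes with each control period).
- get_image(name): name is "scene" or "side" or "wrist"; returns the picture (384x512x3 uint8, blue, green, red); there is no depth.
- get_calibration(name): a dict with "camera_matrix" (3x3 intrinsics, pixels), "view" (4x4, takes a point from world to camera coordinates). Camera axes: x right, y down, z forward; pixel columns grow to the right and rows downward; lengths in m; the calibration is good to about 2 mm. A picture is of the moment at which its call begins: read the wrist's pose just before it. get_calibration takes no time and is no camera call; for the wrist camera it gives the pose at the moment of the call.
- order.sign_off(): hands the job in; it is judged then, once.
Trained networks look in the newest picture that a camera, given by its name, has taken for a name from the list of things; names that differ only in an ending like _2 or _b are one class to them, and where a whole thing is asked for, a point or a joint stands for the part that bears it (a point fixed in the world has none). Each returns a list of dicts, best first, with "p" (0 to 1); they miss things now and then, are a little off and sometimes report something else, mostly with a low value. They report only what shows in the picture. A call takes as long as a camera call.
- recognise(camera, name): "location" ([x, y, z] in m, in world coordinates, good to about 4 mm: the middle of the surface that is visible of it).
- pinpoint(camera, name): "location" ([x, y, z] in m, in world coordinates, good to about 4 mm: a listed point, or the origin of a listed thing).
The state is a dict: "clock": time; "joint_positions": joint angles; "joint_vel": joint speeds; "tau": joint torques, N m; "ee_pos": TCP position; "tcp_rot": TCP orientation; "contact_force": force on the tool from outside, world axes, zero at the start; "moment": the same for the moment, N m; "gripper_width": finger opening in m; "finger_force": force on a finger pad.
Only numpy, scipy, OpenCV 4.12 (cv2) and the standard library are available. Lean on these libraries where they do the work, as an engineer would, in place of code of your own. Each camera call takes 0.05 s, during which the arm holds its last target. There are 200 camera calls.

## Working session

There is one attempt and no reset: what is moved stays moved. The work goes in short steps, Python scripts to look and compute and a tool call to move; the robot and the scene stay as the last step left them, time stands still between calls to the robot, and variables do not carry over. Pictures are saved under pics/ and viewed, at most 10 in all, crops included, and the job is handed in when it is done.

Besides the shell and the picture viewer there is one more tool, called after "Call:" as name(argument=value, ...), one argument or row to a line, values as JSON. play_rows: Moves the arm, as the interface text tells. Its arguments: {"type":"object","properties":{"commands":{"type":"array","items":{"type":"object","properties":{"wx":{"type":"number"},"wy":{"type":"number"},"wz":{"type":"number"},"dx":{"type":"number"},"dy":{"type":"number"},"dz":{"type":"number"},"claw":{"type":"number"}}}},"grip_force":{"type":"number"}},"required":["commands"]}

```bash
mkdir -p pics; python3 - <<'E'
from cell import *
import cv2
s=sense();print(s['ee_pos'],s['tcp_rot'],s['clock'])
for c in ("scene","side"):
    cv2.imwrite(f"pics/{c}0.png",get_image(c))
    for n in ("rack","bay_back","stake","lath","lath_a","lath_b","glue","screw_jar"):
        print(c,n,[([round(float(v),4) for v in d['location']],round(d['p'],2)) for d in pinpoint(c,n)[:3]])
E
```

```text
[0.18952914 0.6473256  0.23038469] [[ 9.59689137e-01 -2.81063441e-01 -3.18655724e-04]
 [-2.81063577e-01 -9.59687723e-01 -1.65522833e-03]
 [ 1.59414183e-04  1.67806716e-03 -9.99998579e-01]] 0.0
scene rack []
scene bay_back [([0.6796, -0.0426, 0.0026], 0.87), ([0.4767, 0.1344, 0.0108], 0.34)]
scene stake []
scene lath [([0.477, 0.1331, 0.0123], 0.74), ([0.3813, 0.4173, 0.0028], 0.67), ([0.4915, -0.0335, -0.0025], 0.61)]
scene lath_a [([0.477, 0.1331, 0.0123], 0.74), ([0.3813, 0.4173, 0.0028], 0.67), ([0.4915, -0.0335, -0.0025], 0.61)]
scene lath_b [([0.477, 0.1331, 0.0123], 0.74), ([0.3813, 0.4173, 0.0028], 0.67), ([0.4915, -0.0335, -0.0025], 0.61)]
scene glue [([0.6242, 0.2389, 0.0035], 0.51)]
scene screw_jar [([0.6885, -0.3326, 0.0002], 0.58)]
side rack []
side bay_back [([0.6796, -0.0393, 0.0036], 0.67), ([0.6858, -0.3275, 0.0002], 0.51)]
side stake [([0.5077, 0.4785, 0.0026], 0.58), ([0.5781, 0.0643, 0.0031], 0.57)]
side lath [([0.5008, -0.2041, 0.0141], 0.88), ([0.4782, 0.1315, 0.0135], 0.74), ([0.4907, -0.0345, 0.0041], 0.72)]
side lath_a [([0.5008, -0.2041, 0.0141], 0.88), ([0.4782, 0.1315, 0.0135], 0.74), ([0.4907, -0.0345, 0.0041], 0.72)]
side lath_b [([0.5008, -0.2041, 0.0141], 0.88), ([0.4782, 0.1315, 0.0135], 0.74), ([0.4907, -0.0345, 0.0041], 0.72)]
side glue [([0.6203, 0.2384, -0.0002], 0.72)]
side screw_jar [([0.6857, -0.3293, 0.0012], 0.77)]
```

View pics/scene0.png

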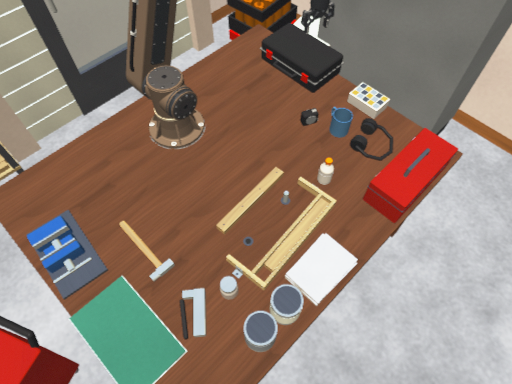

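View pics/side0.png

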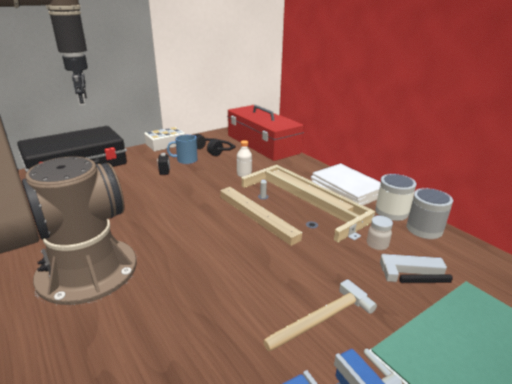

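The scene view shows the stake at about (286,197), the empty socket at (248,241), the lath from (222,225) to (280,172), and the rack behind them. The side view agrees: stake at (263,190), socket at (311,225). The stake is on the +y side. Next I'll take a closer crop to fit the rack frame.

```bash
python3 - <<'E'
import cv2
a=cv2.imread('pics/scene0.png')[155:295,205:345];b=cv2.imread('pics/side0.png')[155:250,210:380]
cv2.imwrite('pics/c1.png',cv2.resize(a,(560,560),interpolation=2))
cv2.imwrite('pics/c2.png',cv2.resize(b,(680,380),interpolation=2))
E
```

```text
(no output)
```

View pics/c1.png

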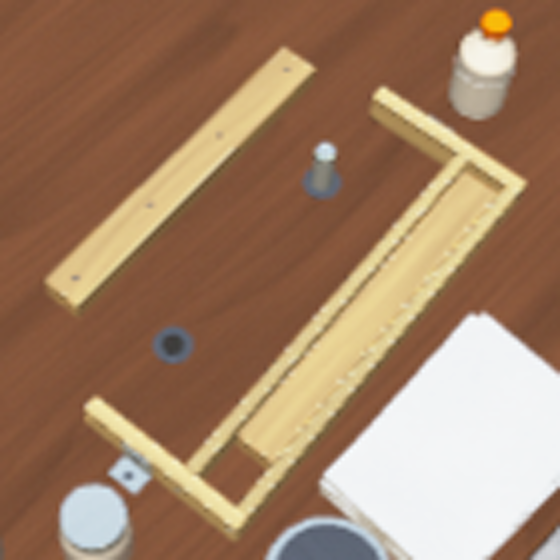

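View pics/c2.png

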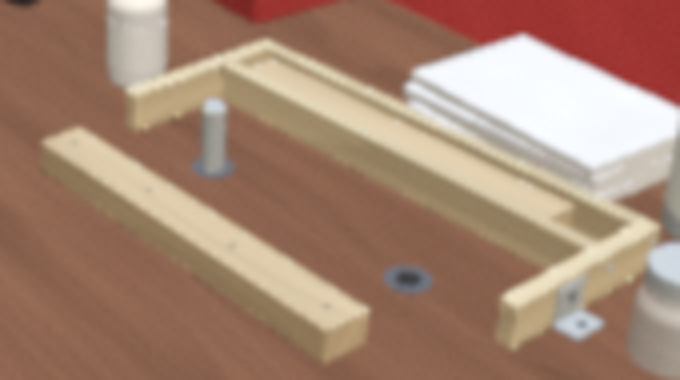

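The crops show the rack corners, socket, stake and lath top corners clearly. I'll fit both poses to these pixels.

```bash
cat > h.py <<'E'
import numpy as np, cv2
from cell import *
from scipy.optimize import least_squares
def proj(c,P):
    k=get_calibration(c);V=np.array(k['view']);q=np.atleast_2d(P)@V[:3,:3].T+V[:3,3]
    q=q@np.array(k['camera_matrix']).T;return q[:,:2]/q[:,2:]
def tf(p,L):
    L=np.atleast_2d(np.array(L,float))/1000;c,s=np.cos(p[2]),np.sin(p[2])
    return np.c_[p[0]+c*L[:,0]-s*L[:,1],p[1]+s*L[:,0]+c*L[:,1],L[:,2]]
def fit(obs,x0):
    return least_squares(lambda p:np.concatenate([(proj(c,tf(p,L))-np.array(U)).ravel() for c,L,U in obs]),x0,loss='soft_l1')
E
cat > f.py <<'E'
from h import *
S=lambda a:np.array(a)/4+[205-.4,155-.4]
D=lambda a:np.array(a)/4+[210-.4,155-.4]
r=fit([("scene",[[0,-110,0],[0,110,0],[0,110,60],[-10,-200,36],[-10,-215,36],[-10,215,36],[158,215,36],[158,-215,36]],S([[172,344],[322,182],[325,149],[97,397],[86,405],[380,87],[526,183],[236,528]])),
("side",[[0,-110,0],[0,110,0],[0,110,60],[158,215,36],[158,-215,36]],D([[408,279],[213,167],[214,102],[267,39],[658,227]]))],[.59,-.04,.05])
q=[[-20,170,28],[20,170,28],[20,-170,28],[-20,-170,28]]
l=fit([("scene",q,S([[285,47],[315,70],[77,299],[47,280]])),("side",q,D([[42,142],[80,127],[368,312],[325,330]]))],[.49,-.035,.07])
for o in(r,l):print(o.x[:2],np.degrees(o.x[2]),o.fun.round(1))
print(tf(r.x,[[0,110,0],[90,0,0]]))
c,s=np.cos(r.x[2]),np.sin(r.x[2]);print("lath in rack",np.array([[c,s],[-s,c]])@(l.x-r.x)[:2]*1000,np.degrees(l.x[2]-r.x[2]))
np.save('rack.npy',r.x)
E
python3 f.py
```

```text
[ 0.59033725 -0.04935434] 5.304087598550268 [ 0.1  0.  -0.2 -0.1  0.   0.  -0.5 -0.8 -0.7  0.4  0.3 -0.5  0.1 -0.5
 -0.2  0.3  0.  -0.4 -0.  -0.5  0.1 -0.2 -0.1 -0.4  0.8 -0.9]
[ 0.48962304 -0.03361938] 3.7653870205170312 [-0.3 -0.3  0.  -0.5 -0.6  1.4 -1.1 -0.5 -0.1 -0.8  0.3 -0.5 -0.  -1.1
  0.2 -0.4]
[[ 0.58016867  0.06017465  0.        ]
 [ 0.67995188 -0.0410346   0.        ]]
lath in rack [-98.82840162  24.97776971] -1.5387005780332366
```

Call:
play_rows(
  commands=[
    {"wz": 7,"claw": 10},
    {"wz": 7},
    {"wz": 7},
    {"wz": 7},
    {"wz": 7},
    {"wz": 7},
    {"wz": 7},
    {"wz": 7},
    {"wz": 7},
    {"wz": 7},
    {"dx": 30,"dy": -15.5},
    {"dx": 30,"dy": -15.5},
    {"dx": 30,"dy": -15.5},
    {"dx": 30,"dy": -15.5},
    {"dx": 30,"dy": -15.5},
    {"dx": 30,"dy": -15.5},
    {"dx": 30,"dy": -15.5},
    {"dx": 30,"dy": -15.5},
    {"dx": 30,"dy": -15.5},
    {"dx": 30,"dy": -15.5},
  ],
)

```text
$.commands[0]: bad value
```

```bash
cat >> h.py <<'E'
R=lambda:np.load('rack.npy')
def torack(p):
    r=R();c,s=np.cos(r[2]),np.sin(r[2]);return np.array([[c,s],[-s,c]])@(np.array(p[:2])-r[:2])*1000
def state():
    s=sense();h=np.degrees(np.arctan2(s['tcp_rot'][1][0],s['tcp_rot'][0][0]))-np.degrees(R()[2])
    print("t",round(s['clock'],2),"rack",torack(s['ee_pos']).round(1),"z",round(s['ee_pos'][2]*1000,1),"head",round(h,2),"w",round(s['gripper_width']*1000,1),"F",np.round(s['contact_force'],1));return s,h
def goto(x,y,head):
    "rack target mm, rack heading: turn first then shift"
    s,h=state();d=np.array([x,y])-torack(s['ee_pos']);a=np.radians(head)
    print("wz",round((h-head+180)%360-180,2),"dx",round(d@[np.cos(a),np.sin(a)],1),"dy",round(d@[np.sin(a),-np.cos(a)],1))
def lath(cams=("scene","side")):
    r=R();P=[]
    for c in cams:
        get_image(c)
        for n in("lath","lath_a"):
            P+=[(torack(d['location']).round(0).tolist(),round(d['p'],2)) for d in pinpoint(c,n) if d['p']>.3][:3]
        print(c,P);P=[]
E
python3 -c "
from h import *
goto(-99+0+.027*195, 0,0)
goto(-99+.027*211,25+170+41,-91.5)"
```

```text
t 0.9 rack [-334.5  731.2] z 231.3 head -21.62 w 85.6 F [ 0.6 -0.1 -1. ]
wz -21.62 dx 240.8 dy 731.2
t 0.9 rack [-334.5  731.2] z 231.3 head -21.62 w 85.6 F [ 0.6 -0.1 -1. ]
wz 69.88 dx 488.7 dy -254.1
```

Call:
play_rows(
  commands=[
    {"wx": 0,"wy": 0,"wz": 7,"dx": 0,"dy": 0,"dz": 0,"claw": 10},
    {"wx": 0,"wy": 0,"wz": 7,"dx": 0,"dy": 0,"dz": 0,"claw": 10},
    {"wx": 0,"wy": 0,"wz": 7,"dx": 0,"dy": 0,"dz": 0,"claw": 10},
    {"wx": 0,"wy": 0,"wz": 7,"dx": 0,"dy": 0,"dz": 0,"claw": 10},
    {"wx": 0,"wy": 0,"wz": 7,"dx": 0,"dy": 0,"dz": 0,"claw": 10},
    {"wx": 0,"wy": 0,"wz": 7,"dx": 0,"dy": 0,"dz": 0,"claw": 10},
    {"wx": 0,"wy": 0,"wz": 7,"dx": 0,"dy": 0,"dz": 0,"claw": 10},
    {"wx": 0,"wy": 0,"wz": 7,"dx": 0,"dy": 0,"dz": 0,"claw": 10},
    {"wx": 0,"wy": 0,"wz": 7,"dx": 0,"dy": 0,"dz": 0,"claw": 10},
    {"wx": 0,"wy": 0,"wz": 7,"dx": 0,"dy": 0,"dz": 0,"claw": 10},
    {"wx": 0,"wy": 0,"wz": 0,"dx": 30,"dy": -15.5,"dz": 0,"claw": 10},
    {"wx": 0,"wy": 0,"wz": 0,"dx": 30,"dy": -15.5,"dz": 0,"claw": 10},
    {"wx": 0,"wy": 0,"wz": 0,"dx": 30,"dy": -15.5,"dz": 0,"claw": 10},
    {"wx": 0,"wy": 0,"wz": 0,"dx": 30,"dy": -15.5,"dz": 0,"claw": 10},
    {"wx": 0,"wy": 0,"wz": 0,"dx": 30,"dy": -15.5,"dz": 0,"claw": 10},
    {"wx": 0,"wy": 0,"wz": 0,"dx": 30,"dy": -15.5,"dz": 0,"claw": 10},
    {"wx": 0,"wy": 0,"wz": 0,"dx": 30,"dy": -15.5,"dz": 0,"claw": 10},
    {"wx": 0,"wy": 0,"wz": 0,"dx": 30,"dy": -15.5,"dz": 0,"claw": 10},
    {"wx": 0,"wy": 0,"wz": 0,"dx": 30,"dy": -15.5,"dz": 0,"claw": 10},
    {"wx": 0,"wy": 0,"wz": 0,"dx": 30,"dy": -15.5,"dz": 0,"claw": 10},
  ],
)

```text
clock: 2.57
ee_pos: [0.3642, 0.3569, 0.2316]
tcp_rot: [[0.065, -0.998, 0.0], [-0.998, -0.065, 0.001], [-0.001, -0.0, -1.0]]
contact_force: [1.7, 0.4, 0.2]
gripper_width: 0.0103
finger_force: 0.0
```

```bash
python3 -c "
from h import *
goto(-99+.027*211,25+170+41,-91.5)"
```

```text
t 2.57 rack [-187.7  425.4] z 231.6 head -91.6 w 10.3 F [1.7 0.4 0.2]
wz -0.1 dx 186.9 dy -99.3
```

Call:
play_rows(
  commands=[
    {"wx": 0,"wy": 0,"wz": 0,"dx": 31,"dy": -16.5,"dz": 0,"claw": 10},
    {"wx": 0,"wy": 0,"wz": 0,"dx": 31,"dy": -16.5,"dz": 0,"claw": 10},
    {"wx": 0,"wy": 0,"wz": 0,"dx": 31,"dy": -16.5,"dz": 0,"claw": 10},
    {"wx": 0,"wy": 0,"wz": 0,"dx": 31,"dy": -16.5,"dz": 0,"claw": 10},
    {"wx": 0,"wy": 0,"wz": 0,"dx": 31,"dy": -16.5,"dz": 0,"claw": 10},
    {"wx": 0,"wy": 0,"wz": 0,"dx": 31,"dy": -16.5,"dz": 0,"claw": 10},
    {"wx": 0,"wy": 0,"wz": 0,"dx": 0,"dy": 0,"dz": 30,"claw": 10},
    {"wx": 0,"wy": 0,"wz": 0,"dx": 0,"dy": 0,"dz": 30,"claw": 10},
    {"wx": 0,"wy": 0,"wz": 0,"dx": 0,"dy": 0,"dz": 30,"claw": 10},
    {"wx": 0,"wy": 0,"wz": 0,"dx": 0,"dy": 0,"dz": 30,"claw": 10},
    {"wx": 0,"wy": 0,"wz": 0,"dx": 0,"dy": 0,"dz": 30,"claw": 10},
    {"wx": 0,"wy": 0,"wz": 0,"dx": 0,"dy": 0,"dz": 30,"claw": 10},
    {"wx": 0,"wy": 0,"wz": 0,"dx": 0,"dy": 0,"dz": 20,"claw": 10},
    {"wx": 0,"wy": 0,"wz": 0,"dx": 0,"dy": 0,"dz": 10,"claw": 10},
    {"wx": 0,"wy": 0,"wz": 0,"dx": 0,"dy": 0,"dz": 10,"claw": 10},
  ],
)

```text
clock: 3.82
ee_pos: [0.4744, 0.179, 0.0106]
tcp_rot: [[0.064, -0.998, -0.0], [-0.998, -0.064, -0.001], [0.001, 0.001, -1.0]]
contact_force: [-0.4, -0.0, 0.8]
gripper_width: 0.0099
finger_force: 0.0
```

```bash
python3 -c "
from h import *
goto(-94,225,-91.5);lath()"
```

```text
t 3.82 rack [-94.4 238.1] z 10.6 head -91.61 w 9.9 F [-0.4 -0.   0.8]
wz -0.11 dx 13.1 dy -0.7
scene [([-97.0, 195.0], 0.93), ([-103.0, -145.0], 0.82), ([-97.0, 28.0], 0.61), ([-97.0, 195.0], 0.93), ([-103.0, -145.0], 0.82), ([-97.0, 28.0], 0.61)]
side [([-93.0, 193.0], 0.82), ([-95.0, 27.0], 0.67), ([-105.0, -144.0], 0.66), ([-93.0, 193.0], 0.82), ([-95.0, 27.0], 0.67), ([-105.0, -144.0], 0.66)]
```

Call:
play_rows(
  commands=[
    {"wx": 0,"wy": 0,"wz": 0,"dx": 12,"dy": 0,"dz": 0,"claw": 10},
    {"wx": 0,"wy": 0,"wz": 0,"dx": 10,"dy": 0,"dz": 0,"claw": 10},
    {"wx": 0,"wy": 0,"wz": 0,"dx": 4,"dy": 0,"dz": 0,"claw": 10},
    {"wx": 0,"wy": 0,"wz": 0,"dx": 4,"dy": 0,"dz": 0,"claw": 10},
    {"wx": 0,"wy": 0,"wz": 0,"dx": 4,"dy": 0,"dz": 0,"claw": 10},
    {"wx": 0,"wy": 0,"wz": 0,"dx": 6,"dy": 0,"dz": 0,"claw": 10},
    {"wx": 0,"wy": 0,"wz": 0,"dx": 7,"dy": 0,"dz": 0,"claw": 10},
    {"wx": 0,"wy": 0,"wz": 0,"dx": 7,"dy": 0,"dz": 0,"claw": 10},
    {"wx": 0,"wy": 0,"wz": 0,"dx": 7,"dy": 0,"dz": 0,"claw": 10},
    {"wx": 0,"wy": 0,"wz": 0,"dx": 7,"dy": 0,"dz": 0,"claw": 10},
    {"wx": 0,"wy": 0,"wz": 0,"dx": 7,"dy": 0,"dz": 0,"claw": 10},
    {"wx": 0,"wy": 0,"wz": 0,"dx": 7,"dy": 0,"dz": 0,"claw": 10},
    {"wx": 0,"wy": 0,"wz": 0,"dx": 7,"dy": 0,"dz": 0,"claw": 10},
    {"wx": 0,"wy": 0,"wz": 0,"dx": 7,"dy": 0,"dz": 0,"claw": 10},
    {"wx": 0,"wy": 0,"wz": 0,"dx": 7,"dy": 0,"dz": 0,"claw": 10},
    {"wx": 0,"wy": 0,"wz": 0,"dx": 7,"dy": 0,"dz": 0,"claw": 10},
    {"wx": 0,"wy": 0,"wz": 0,"dx": 7,"dy": 0,"dz": 0,"claw": 10},
    {"wx": 0,"wy": 0,"wz": 0,"dx": 6,"dy": 0,"dz": 0,"claw": 10},
    {"wx": 0,"wy": 0,"wz": 0,"dx": 4,"dy": 0,"dz": 0,"claw": 10},
    {"wx": 0,"wy": 0,"wz": 0,"dx": 2,"dy": 0,"dz": 0,"claw": 10},
  ],
)

```text
clock: 5.78
ee_pos: [0.4825, 0.0496, 0.0112]
tcp_rot: [[0.064, -0.998, -0.0], [-0.998, -0.064, -0.0], [0.0, 0.0, -1.0]]
contact_force: [0.2, 1.2, 0.7]
gripper_width: 0.0104
finger_force: 0.7
```

```bash
python3 -c "
from h import *
state();lath()"
```

```text
t 5.78 rack [-98.2 108.5] z 11.2 head -91.66 w 10.4 F [0.2 1.2 0.7]
scene [([-103.0, -71.0], 0.69), ([-108.0, -239.0], 0.59), ([-103.0, -71.0], 0.69), ([-108.0, -239.0], 0.59)]
side [([-107.0, -244.0], 0.84), ([-103.0, 92.0], 0.82), ([-100.0, -71.0], 0.64), ([-107.0, -244.0], 0.84), ([-103.0, 92.0], 0.82), ([-100.0, -71.0], 0.64)]
```

Call:
play_rows(
  commands=[
    {"wx": 0,"wy": 0,"wz": 0,"dx": -15,"dy": 0,"dz": 0,"claw": 10},
    {"wx": 0,"wy": 0,"wz": 0,"dx": 0,"dy": 0,"dz": -30,"claw": 10},
    {"wx": 0,"wy": 0,"wz": 0,"dx": 0,"dy": 0,"dz": -30,"claw": 10},
    {"wx": 0,"wy": 0,"wz": -7,"dx": 0,"dy": 0,"dz": 0,"claw": 85},
    {"wx": 0,"wy": 0,"wz": -7,"dx": 0,"dy": 0,"dz": 0,"claw": 85},
    {"wx": 0,"wy": 0,"wz": -7,"dx": 0,"dy": 0,"dz": 0,"claw": 85},
    {"wx": 0,"wy": 0,"wz": -7,"dx": 0,"dy": 0,"dz": 0,"claw": 85},
    {"wx": 0,"wy": 0,"wz": -7,"dx": 0,"dy": 0,"dz": 0,"claw": 85},
    {"wx": 0,"wy": 0,"wz": -7,"dx": 0,"dy": 0,"dz": 0,"claw": 85},
    {"wx": 0,"wy": 0,"wz": -7,"dx": 0,"dy": 0,"dz": 0,"claw": 85},
    {"wx": 0,"wy": 0,"wz": -7,"dx": 0,"dy": 0,"dz": 0,"claw": 85},
    {"wx": 0,"wy": 0,"wz": -7,"dx": 0,"dy": 0,"dz": 0,"claw": 85},
    {"wx": 0,"wy": 0,"wz": -7,"dx": 0,"dy": 0,"dz": 0,"claw": 85},
    {"wx": 0,"wy": 0,"wz": -7,"dx": 0,"dy": 0,"dz": 0,"claw": 85},
    {"wx": 0,"wy": 0,"wz": -7,"dx": 0,"dy": 0,"dz": 0,"claw": 85},
    {"wx": 0,"wy": 0,"wz": -6.6,"dx": 0,"dy": 0,"dz": 0,"claw": 85},
  ],
)

```text
clock: 7.42
ee_pos: [0.4814, 0.0654, 0.0712]
tcp_rot: [[0.997, 0.081, -0.0], [0.081, -0.997, -0.0], [-0.0, 0.0, -1.0]]
contact_force: [0.7, 0.1, 0.1]
gripper_width: 0.0852
finger_force: 0.0
```

```bash
python3 -c "
from h import *
goto(-152,-27,-1);lath()"
```

```text
t 7.42 rack [-97.8 124.4] z 71.2 head -0.65 w 85.2 F [0.7 0.1 0.1]
wz 0.35 dx -51.5 dy 152.3
scene [([-103.0, -70.0], 0.86), ([-105.0, -244.0], 0.77), ([-100.0, 98.0], 0.61), ([-103.0, -70.0], 0.86), ([-105.0, -244.0], 0.77), ([-100.0, 98.0], 0.61)]
side [([-102.0, 96.0], 0.82), ([-107.0, -245.0], 0.59), ([-100.0, -72.0], 0.56), ([-102.0, 96.0], 0.82), ([-107.0, -245.0], 0.59), ([-100.0, -72.0], 0.56)]
```

Call:
play_rows(
  commands=[
    {"wx": 0,"wy": 0,"wz": 0,"dx": -26,"dy": 0,"dz": 0,"claw": 85},
    {"wx": 0,"wy": 0,"wz": 0,"dx": -26,"dy": 0,"dz": 0,"claw": 85},
    {"wx": 0,"wy": 0,"wz": 0,"dx": 0,"dy": 30.5,"dz": 0,"claw": 85},
    {"wx": 0,"wy": 0,"wz": 0,"dx": 0,"dy": 30.5,"dz": 0,"claw": 85},
    {"wx": 0,"wy": 0,"wz": 0,"dx": 0,"dy": 30.5,"dz": 0,"claw": 85},
    {"wx": 0,"wy": 0,"wz": 0,"dx": 0,"dy": 30.5,"dz": 0,"claw": 85},
    {"wx": 0,"wy": 0,"wz": 0,"dx": 0,"dy": 30.5,"dz": 0,"claw": 85},
    {"wx": 0,"wy": 0,"wz": 0,"dx": 0,"dy": 0,"dz": 25,"claw": 85},
    {"wx": 0,"wy": 0,"wz": 0,"dx": 0,"dy": 0,"dz": 25,"claw": 85},
    {"wx": 0,"wy": 0,"wz": 0,"dx": 0,"dy": 0,"dz": 12,"claw": 85},
    {"wx": 0,"wy": 0,"wz": 0,"dx": 0,"dy": 0,"dz": 9,"claw": 85},
    {"wx": 0,"wy": 0,"wz": 0,"dx": 0,"dy": 0,"dz": 0,"claw": 85},
  ],
)

```text
clock: 8.72
ee_pos: [0.4399, -0.0911, -0.0014]
tcp_rot: [[0.997, 0.072, -0.003], [0.072, -0.997, -0.001], [-0.004, 0.0, -1.0]]
contact_force: [-0.7, 0.7, 0.4]
gripper_width: 0.0849
finger_force: 0.0
```

```bash
python3 - <<'E'
from h import *
state()
# push B: rotate 19deg over N rows about COR; simulate commanded rows
def sim(p,h,rows):
    p=np.array(p,float)
    for wz,dx,dy in rows:
        a=np.radians(h);p+=dx*np.array([np.cos(a),np.sin(a)])+dy*np.array([np.sin(a),-np.cos(a)]);h-=wz
    return p,h
def lathc(p,h,off): # lath centre given bar pose; bar offset +off toward lath +y
    a=np.radians(h);x=np.array([np.cos(a),np.sin(a)]);y=np.array([-np.sin(a),np.cos(a)])
    return np.array(p)+x*31-y*off
for n,dx,dy in((19,5,0),(19,5,.5),(20,4.8,0)):
    p,h=sim([-152,-27],-1,[(0,19,0)]+[(1,dx,dy)]*n);c=lathc(p,h,46);u=np.array([-np.sin(np.radians(h)),np.cos(np.radians(h))]);nn=np.array([np.cos(np.radians(h)),np.sin(np.radians(h))])
    print(n,dx,dy,p,h,c,"perp from stake",(c-[0,110])@nn,"t",(c-[0,110])@u, "ends",c+170*u,c-170*u)
E
```

```text
t 8.72 rack [-153.7  -27.6] z -1.4 head -1.18 w 84.9 F [-0.7  0.7  0.4]
19 5 0 [-39.87305899 -43.75289831] -20 [-26.47551434 -97.58138331] perp from stake 46.118169012384264 t -204.11785331435144 ends [31.66791002 62.16636223] [ -84.61893871 -257.32912884]
19 5 0.5 [-41.51518925 -53.06588179] -20 [ -28.1176446  -106.89436679] perp from stake 47.7602992707976 t -213.43083679433533 ends [30.02577977 52.85337875] [ -86.26106896 -266.64211232]
20 4.8 0 [-39.0877278  -44.73774289] -21 [-26.63166026 -98.79184895] perp from stake 49.961510042681226 t -204.46791686908304 ends [34.29089116 59.91682356] [ -87.55421168 -257.50052145]
```

Call:
play_rows(
  commands=[
    {"wx": 0,"wy": 0,"wz": 0,"dx": 12,"dy": 0,"dz": 0,"claw": 85},
    {"wx": 0,"wy": 0,"wz": 0,"dx": 6,"dy": 0,"dz": 0,"claw": 85},
    {"wx": 0,"wy": 0,"wz": 1.05,"dx": 5,"dy": 0,"dz": 0,"claw": 85},
    {"wx": 0,"wy": 0,"wz": 1.05,"dx": 5,"dy": 0,"dz": 0,"claw": 85},
    {"wx": 0,"wy": 0,"wz": 1.05,"dx": 5,"dy": 0,"dz": 0,"claw": 85},
    {"wx": 0,"wy": 0,"wz": 1.05,"dx": 5,"dy": 0,"dz": 0,"claw": 85},
    {"wx": 0,"wy": 0,"wz": 1.05,"dx": 5,"dy": 0,"dz": 0,"claw": 85},
    {"wx": 0,"wy": 0,"wz": 1.05,"dx": 5,"dy": 0,"dz": 0,"claw": 85},
    {"wx": 0,"wy": 0,"wz": 1.05,"dx": 5,"dy": 0,"dz": 0,"claw": 85},
    {"wx": 0,"wy": 0,"wz": 1.05,"dx": 5,"dy": 0,"dz": 0,"claw": 85},
    {"wx": 0,"wy": 0,"wz": 1.05,"dx": 5,"dy": 0,"dz": 0,"claw": 85},
    {"wx": 0,"wy": 0,"wz": 1.05,"dx": 5,"dy": 0,"dz": 0,"claw": 85},
  ],
)

```text
clock: 9.72
ee_pos: [0.5096, -0.0897, 0.0003]
tcp_rot: [[0.994, -0.11, -0.0], [-0.11, -0.994, -0.0], [-0.0, 0.0, -1.0]]
contact_force: [-1.7, 1.0, 0.8]
gripper_width: 0.0848
finger_force: 0.8
```

```bash
python3 -c "
from h import *
state();lath()"
```

```text
t 9.72 rack [-84.2 -32.7] z 0.3 head -11.63 w 84.8 F [-1.7  1.   0.8]
scene [([-62.0, -81.0], 0.9), ([-31.0, 84.0], 0.77), ([-92.0, -246.0], 0.7), ([-62.0, -81.0], 0.9), ([-31.0, 84.0], 0.77), ([-92.0, -246.0], 0.7)]
side [([-59.0, -81.0], 0.69), ([-27.0, 83.0], 0.69), ([-97.0, -248.0], 0.56), ([-59.0, -81.0], 0.69), ([-27.0, 83.0], 0.69), ([-97.0, -248.0], 0.56)]
```

Call:
play_rows(
  commands=[
    {"wx": 0,"wy": 0,"wz": 1.05,"dx": 5,"dy": 0,"dz": 0,"claw": 85},
    {"wx": 0,"wy": 0,"wz": 1.05,"dx": 5,"dy": 0,"dz": 0,"claw": 85},
    {"wx": 0,"wy": 0,"wz": 1.05,"dx": 5,"dy": 0,"dz": 0,"claw": 85},
    {"wx": 0,"wy": 0,"wz": 1.05,"dx": 5,"dy": 0,"dz": 0,"claw": 85},
    {"wx": 0,"wy": 0,"wz": 1.05,"dx": 5,"dy": 0,"dz": 0,"claw": 85},
    {"wx": 0,"wy": 0,"wz": 1.05,"dx": 4,"dy": 0,"dz": 0,"claw": 85},
    {"wx": 0,"wy": 0,"wz": 1.05,"dx": 4,"dy": 0,"dz": 0,"claw": 85},
    {"wx": 0,"wy": 0,"wz": 1.05,"dx": 3,"dy": 0,"dz": 0,"claw": 85},
    {"wx": 0,"wy": 0,"wz": 0,"dx": -10,"dy": 0,"dz": 0,"claw": 85},
    {"wx": 0,"wy": 0,"wz": 0,"dx": -20,"dy": 0,"dz": 0,"claw": 85},
    {"wx": 0,"wy": 0,"wz": 0,"dx": 0,"dy": 0,"dz": -30,"claw": 85},
    {"wx": 0,"wy": 0,"wz": 0,"dx": 0,"dy": 0,"dz": -40,"claw": 10},
  ],
)

```text
clock: 11.02
ee_pos: [0.5113, -0.0883, 0.068]
tcp_rot: [[0.967, -0.253, -0.008], [-0.253, -0.967, -0.001], [-0.008, 0.003, -1.0]]
contact_force: [2.7, -0.0, 0.6]
gripper_width: 0.0751
finger_force: 0.0
```

```bash
cat >> h.py <<'E'
def lathfit():
    "robust lath fit from networks: points near centre/ends"
    pts=[]
    for c in("scene","side"):
        get_image(c)
        pts+=[torack(d['location']) for n in("lath_a",) for d in pinpoint(c,n) if d['p']>.3]
    pts=np.array([p for p in pts if abs(p[0])<160 and abs(p[1])<290])
    o=np.array([170,0,-170])
    def f(v):
        u=np.array([np.sin(v[2]),np.cos(v[2])])
        return np.array([min(np.linalg.norm(p-v[:2]-k*u) for k in o) for p in pts])
    best=min((least_squares(f,[*p0,t],loss='soft_l1',f_scale=5) for p0 in pts for t in(0,.2,.35)),key=lambda r:r.cost)
    v=best.x;n=np.array([np.cos(v[2]),-np.sin(v[2])]);u=np.array([np.sin(v[2]),np.cos(v[2])])
    print(pts.round(0).tolist());print("c",v[:2].round(1),"theta",np.degrees(v[2]).round(2),"cost",best.cost.round(1),"perp",((v[:2]-[0,110])@n).round(1),"t",((v[:2]-[0,110])@u).round(1),"ends",(v[:2]+170*u).round(1),(v[:2]-170*u).round(1))
    return v
E
python3 -c "
from h import *
v=lathfit()
u=np.array([np.sin(v[2]),np.cos(v[2])]);e=v[:2]-u*(170+11+30)
goto(*e,90-np.degrees(v[2]))
cv2.imwrite('pics/s3.png',cv2.resize(get_image('scene')[150:300,190:350],(640,600),interpolation=2))"
```

```text
[[23.0, 67.0], [-34.0, -91.0], [24.0, 63.0], [-94.0, -256.0], [-28.0, -93.0]]
c [-34.  -94.2] theta 20.06 cost 28.0 perp 38.1 t -203.4 ends [24.3 65.5] [ -92.3 -253.9]
t 11.22 rack [-77.6 -31.4] z 71.7 head -19.94 w 45.6 F [-0.6  0.5 -0.3]
wz -89.88 dx -255.0 dy 62.5
```

View pics/s3.png

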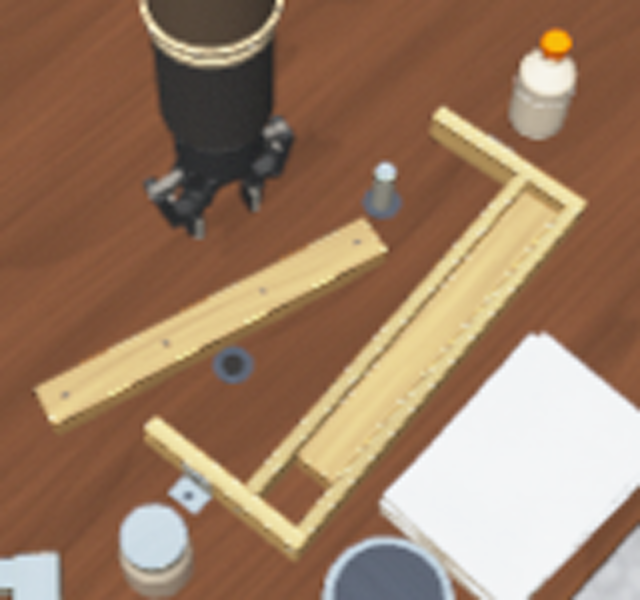

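The picture shows the lath angled with its +y end (375,240) in the mouth beside the stake (383,200), and nothing else has moved. Next comes the axial slide from the -y end.

Call:
play_rows(
  commands=[
    {"wx": 0,"wy": 0,"wz": -7,"dx": 0,"dy": 0,"dz": 0,"claw": 10},
    {"wx": 0,"wy": 0,"wz": -7,"dx": 0,"dy": 0,"dz": 0,"claw": 10},
    {"wx": 0,"wy": 0,"wz": -7,"dx": 0,"dy": 0,"dz": 0,"claw": 10},
    {"wx": 0,"wy": 0,"wz": -7,"dx": 0,"dy": 0,"dz": 0,"claw": 10},
    {"wx": 0,"wy": 0,"wz": -7,"dx": 0,"dy": 0,"dz": 0,"claw": 10},
    {"wx": 0,"wy": 0,"wz": -7,"dx": 0,"dy": 0,"dz": 0,"claw": 10},
    {"wx": 0,"wy": 0,"wz": -7,"dx": 0,"dy": 0,"dz": 0,"claw": 10},
    {"wx": 0,"wy": 0,"wz": -7,"dx": 0,"dy": 0,"dz": 0,"claw": 10},
    {"wx": 0,"wy": 0,"wz": -7,"dx": 0,"dy": 0,"dz": 0,"claw": 10},
    {"wx": 0,"wy": 0,"wz": -7,"dx": 0,"dy": 0,"dz": 0,"claw": 10},
    {"wx": 0,"wy": 0,"wz": -7,"dx": 0,"dy": 0,"dz": 0,"claw": 10},
    {"wx": 0,"wy": 0,"wz": -7,"dx": 0,"dy": 0,"dz": 0,"claw": 10},
    {"wx": 0,"wy": 0,"wz": -6,"dx": 0,"dy": 0,"dz": 0,"claw": 10},
    {"wx": 0,"wy": 0,"wz": 0,"dx": -32,"dy": 10,"dz": 0,"claw": 10},
    {"wx": 0,"wy": 0,"wz": 0,"dx": -32,"dy": 10,"dz": 0,"claw": 10},
    {"wx": 0,"wy": 0,"wz": 0,"dx": -32,"dy": 10,"dz": 0,"claw": 10},
    {"wx": 0,"wy": 0,"wz": 0,"dx": -32,"dy": 10,"dz": 0,"claw": 10},
    {"wx": 0,"wy": 0,"wz": 0,"dx": -32,"dy": 10,"dz": 0,"claw": 10},
    {"wx": 0,"wy": 0,"wz": 0,"dx": -32,"dy": 10,"dz": 0,"claw": 10},
  ],
)

```text
clock: 12.85
ee_pos: [0.5246, -0.2865, 0.0686]
tcp_rot: [[0.263, 0.965, -0.004], [0.965, -0.263, -0.011], [-0.011, -0.001, -1.0]]
contact_force: [0.5, 0.6, 0.1]
gripper_width: 0.01
finger_force: 0.0
```

```bash
cat > fl.py <<'E'
from h import *
S=lambda a:np.array(a)/4+[190-.4,150-.4]
q=[[-20,170,28],[20,170,28],[20,-170,28],[-20,-170,28]]
l=fit([("scene",q,S([[365,219],[388,247],[58,422],[36,389]]))],[.56,-.14,-.26])
print(torack(l.x),np.degrees(l.x[2]-R()[2]),l.fun.round(1))
E
python3 fl.py; python3 -c "
from h import *
goto(-106.5,-292.5,70)"
```

```text
[-32.19832582 -92.24634908] -19.842200139010735 [ 0.1 -0.8  0.2  0.4 -0.3  0.6  0.1 -0.4]
t 12.85 rack [ -87.4 -230. ] z 68.6 head 69.47 w 10.0 F [0.5 0.6 0.1]
wz -0.53 dx -65.2 dy 3.4
```

Call:
play_rows(
  commands=[
    {"wx": 0,"wy": 0,"wz": -0.5,"dx": -33,"dy": 1.5,"dz": 0,"claw": 10},
    {"wx": 0,"wy": 0,"wz": 0,"dx": -32,"dy": 1.5,"dz": 0,"claw": 10},
    {"wx": 0,"wy": 0,"wz": 0,"dx": 0,"dy": 0,"dz": 0,"claw": 10},
    {"wx": 0,"wy": 0,"wz": 0,"dx": 0,"dy": 0,"dz": 25,"claw": 10},
    {"wx": 0,"wy": 0,"wz": 0,"dx": 0,"dy": 0,"dz": 20,"claw": 10},
    {"wx": 0,"wy": 0,"wz": 0,"dx": 0,"dy": 0,"dz": 10,"claw": 10},
    {"wx": 0,"wy": 0,"wz": 0,"dx": 0,"dy": 0,"dz": 5,"claw": 10},
    {"wx": 0,"wy": 0,"wz": 0,"dx": 0,"dy": 0,"dz": 0,"claw": 10},
  ],
)

```text
clock: 13.52
ee_pos: [0.5128, -0.3348, 0.0085]
tcp_rot: [[0.276, 0.961, -0.011], [0.96, -0.276, -0.053], [-0.054, 0.004, -0.999]]
contact_force: [-0.1, 0.5, 0.3]
gripper_width: 0.01
finger_force: 0.0
```

```bash
python3 -c "
from h import *
state();v=lathfit()
u=np.array([np.sin(v[2]),np.cos(v[2])]);e=v[:2]-u*(170+11)
goto(*e,90-np.degrees(v[2]))"
```

```text
t 13.52 rack [-103.6 -277.1] z 8.5 head 68.66 w 10.0 F [-0.1  0.5  0.3]
[[-35.0, -89.0], [21.0, 61.0], [-91.0, -254.0], [-32.0, -94.0], [23.0, 63.0], [-93.0, -256.0], [52.0, 284.0]]
c [-33.2 -93.9] theta 199.76 cost 1108.3 perp -37.7 t 203.1 ends [ -90.7 -253.8] [24.3 66.1]
t 13.72 rack [-101.8 -277.8] z 11.1 head 68.66 w 9.8 F [-0.6 -1.2 -0.3]
wz 178.42 dx -377.3 dy -2.4
```

```bash
python3 -c "
from h import *
s,h=state();print(np.round(s['tcp_rot'],3),np.round(s['joint_positions'],1),np.round(s['joint_vel'],2))"
```

```text
t 13.72 rack [-101.8 -277.8] z 11.1 head 68.66 w 9.8 F [-0.6 -1.2 -0.3]
[[ 0.276  0.961 -0.007]
 [ 0.96  -0.276 -0.054]
 [-0.054  0.008 -0.999]] [-13.   26.9 -24.5   5.  -38.5 173. ] [-0.12 -0.4  -0.15 -0.01  0.02 -0.06]
```

Call:
play_rows(
  commands=[
    {"wx": 0,"wy": 0,"wz": 0,"dx": 6,"dy": 0,"dz": 0,"claw": 10},
    {"wx": 0,"wy": 0,"wz": 0,"dx": 4,"dy": 0,"dz": 0,"claw": 10},
    {"wx": 0,"wy": 0,"wz": 0,"dx": 4,"dy": 0,"dz": 0,"claw": 10},
    {"wx": 0,"wy": 0,"wz": 0,"dx": 4,"dy": 0,"dz": 0,"claw": 10},
    {"wx": 0,"wy": 0,"wz": 0,"dx": 6,"dy": 0,"dz": 0,"claw": 10},
    {"wx": 0,"wy": 0,"wz": 0,"dx": 6,"dy": 0,"dz": 0,"claw": 10},
    {"wx": 0,"wy": 0,"wz": 0,"dx": 6,"dy": 0,"dz": 0,"claw": 10},
    {"wx": 0,"wy": 0,"wz": 0,"dx": 6,"dy": 0,"dz": 0,"claw": 10},
    {"wx": 0,"wy": 0,"wz": 0,"dx": 6,"dy": 0,"dz": 0,"claw": 10},
    {"wx": 0,"wy": 0,"wz": 0,"dx": 6,"dy": 0,"dz": 0,"claw": 10},
    {"wx": 0,"wy": 0,"wz": 0,"dx": 6,"dy": 0,"dz": 0,"claw": 10},
  ],
)

```text
clock: 14.63
ee_pos: [0.5305, -0.2772, 0.0068]
tcp_rot: [[0.276, 0.961, -0.008], [0.96, -0.276, -0.053], [-0.054, 0.007, -0.999]]
contact_force: [-0.2, -2.0, 1.6]
gripper_width: 0.0098
finger_force: 1.0
```

```bash
sed -i "s/abs(p\[1\])<290/abs(p[1])<275/;s/for t in(0,.2,.35)),key/for t in(0,.2,.35)),key/" h.py; python3 - <<'E'
from h import *
s,h=state();print(np.round(s['tcp_rot'],3)[2],s['joint_positions'][5]);lathfit()
E
```

```text
t 14.63 rack [ -80.7 -221.3] z 6.8 head 68.64 w 9.8 F [-0.2 -2.   1.6]
[-0.054  0.007 -0.999] 166.822183288401
[[-16.0, -50.0], [43.0, 108.0], [-74.0, -207.0], [42.0, 105.0], [-74.0, -211.0]]
c [-15.6 -50. ] theta 560.26 cost 14.5 perp -40.7 t 155.5 ends [ -74.5 -209.4] [ 43.2 109.5]
```

Call:
play_rows(
  commands=[
    {"wx": 0,"wy": 0,"wz": 0,"dx": 6,"dy": 0,"dz": -0.5,"claw": 10},
    {"wx": 0,"wy": 0,"wz": 0,"dx": 6,"dy": 0,"dz": -0.5,"claw": 10},
    {"wx": 0,"wy": 0,"wz": 0,"dx": 6,"dy": 0,"dz": -0.5,"claw": 10},
    {"wx": 0,"wy": 0,"wz": 0,"dx": 6,"dy": 0,"dz": -0.5,"claw": 10},
    {"wx": 0,"wy": 0,"wz": 0,"dx": 6,"dy": 0,"dz": -0.5,"claw": 10},
    {"wx": 0,"wy": 0,"wz": 0,"dx": 6,"dy": 0,"dz": -0.5,"claw": 10},
    {"wx": 0,"wy": 0,"wz": 0,"dx": 6,"dy": 0,"dz": -0.5,"claw": 10},
    {"wx": 0,"wy": 0,"wz": 0,"dx": 6,"dy": 0,"dz": -0.5,"claw": 10},
    {"wx": 0,"wy": 0,"wz": 0,"dx": 4,"dy": 0,"dz": -0.5,"claw": 10},
    {"wx": 0,"wy": 0,"wz": 0,"dx": 2,"dy": 0,"dz": 0,"claw": 10},
    {"wx": 0,"wy": 0,"wz": 0,"dx": 0,"dy": 0,"dz": 0,"claw": 10},
  ],
)

```text
clock: 15.75
ee_pos: [0.5457, -0.2253, 0.0086]
tcp_rot: [[0.276, 0.961, -0.008], [0.96, -0.276, -0.053], [-0.054, 0.007, -0.999]]
contact_force: [-0.3, 0.2, 0.1]
gripper_width: 0.0101
finger_force: 0.0
```

```bash
python3 - <<'E'
from h import *
s,h=state();lathfit()
cv2.imwrite('pics/s4.png',cv2.resize(get_image('scene')[150:300,190:350],(640,600),interpolation=2))
E
```

```text
t 15.75 rack [ -60.8 -171. ] z 8.6 head 68.67 w 10.1 F [-0.3  0.2  0.1]
[[64.0, 159.0], [9.0, 2.0], [-54.0, -159.0], [66.0, 152.0], [-58.0, -159.0], [7.0, -1.0]]
c [ 5.7 -0.9] theta 21.02 cost 32.3 perp 45.1 t -101.5 ends [ 66.7 157.8] [ -55.2 -159.6]
```

View pics/s4.png

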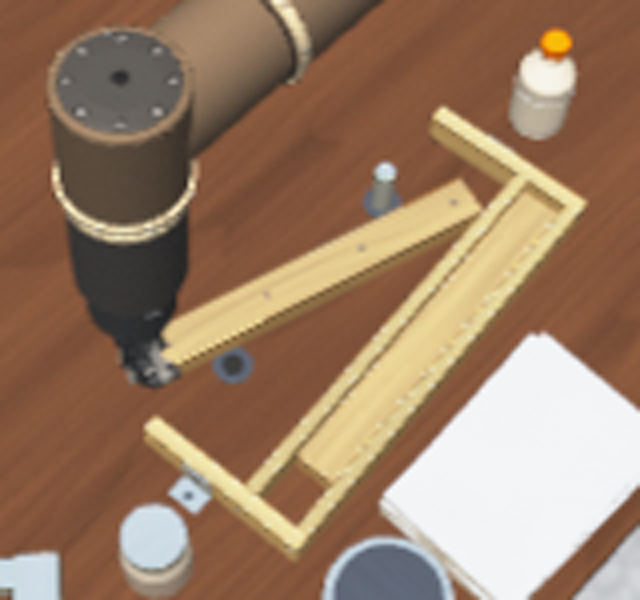

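The picture shows the lath's +y end at (465,195), behind the stake and near the board behind the bay. Next I'll swing in the -y end.

Call:
play_rows(
  commands=[
    {"wx": 0,"wy": 0,"wz": 0,"dx": -20,"dy": 0,"dz": 0,"claw": 10},
    {"wx": 0,"wy": 0,"wz": 0,"dx": 0,"dy": 0,"dz": -30,"claw": 10},
    {"wx": 0,"wy": 0,"wz": 0,"dx": 0,"dy": 0,"dz": -35,"claw": 10},
    {"wx": 0,"wy": 3.1,"wz": 0,"dx": 0,"dy": 0,"dz": 0,"claw": 85},
    {"wx": 0,"wy": 0,"wz": 7,"dx": 0,"dy": 0,"dz": 0,"claw": 85},
    {"wx": 0,"wy": 0,"wz": 7,"dx": 0,"dy": 0,"dz": 0,"claw": 85},
    {"wx": 0,"wy": 0,"wz": 7,"dx": 0,"dy": 0,"dz": 0,"claw": 85},
    {"wx": 0,"wy": 0,"wz": 7,"dx": 0,"dy": 0,"dz": 0,"claw": 85},
    {"wx": 0,"wy": 0,"wz": 7,"dx": 0,"dy": 0,"dz": 0,"claw": 85},
    {"wx": 0,"wy": 0,"wz": 7,"dx": 0,"dy": 0,"dz": 0,"claw": 85},
    {"wx": 0,"wy": 0,"wz": 7,"dx": 0,"dy": 0,"dz": 0,"claw": 85},
    {"wx": 0,"wy": 0,"wz": 7,"dx": 0,"dy": 0,"dz": 0,"claw": 85},
    {"wx": 0,"wy": 0,"wz": 7,"dx": 0,"dy": 0,"dz": 0,"claw": 85},
    {"wx": 0,"wy": 0,"wz": 7,"dx": 0,"dy": 0,"dz": 0,"claw": 85},
    {"wx": 0,"wy": 0,"wz": 7,"dx": 0,"dy": 0,"dz": 0,"claw": 85},
    {"wx": 0,"wy": 0,"wz": 7,"dx": 0,"dy": 0,"dz": 0,"claw": 85},
    {"wx": 0,"wy": 0,"wz": 6,"dx": 0,"dy": 0,"dz": 0,"claw": 85},
    {"wx": 0,"wy": 0,"wz": 0,"dx": -25,"dy": 0,"dz": 0,"claw": 85},
    {"wx": 0,"wy": 0,"wz": 0,"dx": -25,"dy": 0,"dz": 0,"claw": 85},
  ],
)

```text
clock: 17.58
ee_pos: [0.4922, -0.2278, 0.0736]
tcp_rot: [[0.961, -0.278, 0.006], [-0.278, -0.961, -0.002], [0.007, -0.0, -1.0]]
contact_force: [-0.4, 0.1, 0.0]
gripper_width: 0.0852
finger_force: 0.0
```

```bash
python3 - <<'E'
from h import *
s,h=state();print(np.round(s['tcp_rot'],3)[2]);v=lathfit()
u=np.array([np.sin(v[2]),np.cos(v[2])]);n=np.array([np.cos(v[2]),-np.sin(v[2])])
goto(*(v[:2]-60*u-51*n),-np.degrees(v[2]))
E
```

```text
t 17.58 rack [-114.3 -168.6] z 73.6 head -21.42 w 85.2 F [-0.4  0.1  0. ]
[ 0.007 -0.    -1.   ]
[[65.0, 157.0], [7.0, 4.0], [-56.0, -159.0], [11.0, -3.0], [-57.0, -162.0]]
c [ 5.8 -0.8] theta 21.04 cost 27.7 perp 45.2 t -101.4 ends [ 66.8 157.8] [ -55.3 -159.5]
t 17.78 rack [-114.3 -168.6] z 74.6 head -21.34 w 85.1 F [ 1.2  0.3 -0.6]
wz -0.3 dx 0.8 dy -139.7
```

Call:
play_rows(
  commands=[
    {"wx": 0,"wy": 0,"wz": 0,"dx": 0,"dy": -35,"dz": 0,"claw": 85},
    {"wx": 0,"wy": 0,"wz": 0,"dx": 0,"dy": -35,"dz": 0,"claw": 85},
    {"wx": 0,"wy": 0,"wz": 0,"dx": 0,"dy": -35,"dz": 0,"claw": 85},
    {"wx": 0,"wy": 0,"wz": 0,"dx": 0,"dy": -35,"dz": 0,"claw": 85},
    {"wx": 0,"wy": 0,"wz": 0,"dx": 0,"dy": 0,"dz": 25,"claw": 85},
    {"wx": 0,"wy": 0,"wz": 0,"dx": 0,"dy": 0,"dz": 25,"claw": 85},
    {"wx": 0,"wy": 0,"wz": 0,"dx": 0,"dy": 0,"dz": 14,"claw": 85},
    {"wx": 0,"wy": 0,"wz": 0,"dx": 0,"dy": 0,"dz": 10,"claw": 85},
    {"wx": 0,"wy": 0,"wz": 0,"dx": 0,"dy": 0,"dz": 0,"claw": 85},
  ],
)

```text
clock: 18.53
ee_pos: [0.5308, -0.0934, -0.0019]
tcp_rot: [[0.961, -0.276, 0.004], [-0.276, -0.961, -0.002], [0.004, 0.001, -1.0]]
contact_force: [0.3, 0.2, 0.4]
gripper_width: 0.0849
finger_force: 0.0
```

```bash
python3 - <<'E'
from h import *
s,h=state()
def sim(p,h,rows):
    p=np.array(p,float)
    for wz,dx,dy in rows:
        a=np.radians(h);p+=dx*np.array([np.cos(a),np.sin(a)])+dy*np.array([np.sin(a),-np.cos(a)]);h-=wz
    return p,h
for dx,dy in((5.5,0),(5.5,-.5),(5,0)):
    p,h2=sim(torack(s['ee_pos']),h,[(0,19,0)]+[(-1.05,dx,dy)]*16);print(p,h2)
E
```

```text
t 18.53 rack [-63.3 -38.3] z -1.9 head -21.35 w 84.9 F [0.3 0.2 0.4]
[ 39.63704782 -65.70424396] -4.554138171183222
[ 41.49513138 -57.95233571] -4.554138171183222
[ 31.88513957 -63.8461604 ] -4.554138171183222
```

Call:
play_rows(
  commands=[
    {"wx": 0,"wy": 0,"wz": 0,"dx": 12,"dy": 0,"dz": 0,"claw": 85},
    {"wx": 0,"wy": 0,"wz": 0,"dx": 5,"dy": 0,"dz": 0,"claw": 85},
    {"wx": 0,"wy": 0,"wz": -1.1,"dx": 4.2,"dy": 0,"dz": 0,"claw": 85},
    {"wx": 0,"wy": 0,"wz": -1.1,"dx": 4.2,"dy": 0,"dz": 0,"claw": 85},
    {"wx": 0,"wy": 0,"wz": -1.1,"dx": 4.2,"dy": 0,"dz": 0,"claw": 85},
    {"wx": 0,"wy": 0,"wz": -1.1,"dx": 4.2,"dy": 0,"dz": 0,"claw": 85},
    {"wx": 0,"wy": 0,"wz": -1.1,"dx": 4.2,"dy": 0,"dz": 0,"claw": 85},
    {"wx": 0,"wy": 0,"wz": -1.1,"dx": 4.2,"dy": 0,"dz": 0,"claw": 85},
    {"wx": 0,"wy": 0,"wz": -1.1,"dx": 4.2,"dy": 0,"dz": 0,"claw": 85},
    {"wx": 0,"wy": 0,"wz": -1.1,"dx": 4.2,"dy": 0,"dz": 0,"claw": 85},
    {"wx": 0,"wy": 0,"wz": -1.1,"dx": 4.2,"dy": 0,"dz": 0,"claw": 85},
    {"wx": 0,"wy": 0,"wz": -1.1,"dx": 4.2,"dy": 0,"dz": 0,"claw": 85},
  ],
)

```text
clock: 19.53
ee_pos: [0.5893, -0.106, 0.0005]
tcp_rot: [[0.996, -0.086, 0.007], [-0.086, -0.996, -0.002], [0.007, 0.001, -1.0]]
contact_force: [-1.1, -0.2, -0.6]
gripper_width: 0.085
finger_force: 0.5
```

```bash
python3 - <<'E'
from h import *
state();v=lathfit()
E
```

```text
t 19.53 rack [ -6.3 -56.3] z 0.5 head -10.23 w 85.0 F [-1.1 -0.2 -0.6]
[[66.0, 164.0], [6.0, -170.0], [34.0, -0.0], [38.0, -6.0], [5.0, -173.0], [67.0, 160.0]]
c [36.2 -4.3] theta 10.29 cost 18.5 perp 56.1 t -106.0 ends [ 66.6 163. ] [   5.9 -171.6]
```

Call:
play_rows(
  commands=[
    {"wx": 0,"wy": 0,"wz": -1.05,"dx": 4.2,"dy": 0,"dz": 0,"claw": 85},
    {"wx": 0,"wy": 0,"wz": -1.05,"dx": 4.2,"dy": 0,"dz": 0,"claw": 85},
    {"wx": 0,"wy": 0,"wz": -1.05,"dx": 4.2,"dy": 0,"dz": 0,"claw": 85},
    {"wx": 0,"wy": 0,"wz": -1.05,"dx": 4.2,"dy": 0,"dz": 0,"claw": 85},
    {"wx": 0,"wy": 0,"wz": -1.05,"dx": 4.2,"dy": 0,"dz": 0,"claw": 85},
    {"wx": 0,"wy": 0,"wz": -1.05,"dx": 4.2,"dy": 0,"dz": 0,"claw": 85},
    {"wx": 0,"wy": 0,"wz": -1.05,"dx": 4.2,"dy": 0,"dz": 0,"claw": 85},
    {"wx": 0,"wy": 0,"wz": -1.05,"dx": 4,"dy": 0,"dz": 0,"claw": 85},
    {"wx": 0,"wy": 0,"wz": -1.05,"dx": 4,"dy": 0,"dz": 0,"claw": 85},
    {"wx": 0,"wy": 0,"wz": -0.8,"dx": 3,"dy": 0,"dz": 0,"claw": 85},
    {"wx": 0,"wy": 0,"wz": 0,"dx": 1,"dy": 0,"dz": 0,"claw": 85},
  ],
)

```text
clock: 20.65
ee_pos: [0.6308, -0.1062, 0.0008]
tcp_rot: [[0.996, 0.092, 0.007], [0.092, -0.996, -0.002], [0.007, 0.002, -1.0]]
contact_force: [-1.2, -0.6, 0.6]
gripper_width: 0.085
finger_force: 0.6
```

```bash
python3 - <<'E'
from h import *
state();v=lathfit()
E
```

```text
t 20.65 rack [ 35.  -60.3] z 0.8 head -0.01 w 85.0 F [-1.2 -0.6  0.6]
[[69.0, -169.0], [65.0, -1.0], [62.0, 168.0], [73.0, -2.0], [68.0, -172.0], [64.0, 167.0]]
c [66.5 -1.7] theta -0.94 cost 22.3 perp 64.7 t -112.8 ends [ 63.7 168.3] [  69.3 -171.7]
```

Call:
play_rows(
  commands=[
    {"wx": 0,"wy": 0,"wz": 0,"dx": 1,"dy": 0,"dz": 0,"claw": 85},
    {"wx": 0,"wy": 0,"wz": 0,"dx": 1,"dy": 0,"dz": 0,"claw": 85},
    {"wx": 0,"wy": 0,"wz": 0,"dx": 1,"dy": 0,"dz": 0,"claw": 85},
  ],
)

```text
clock: 21.1
ee_pos: [0.6329, -0.106, 0.0009]
tcp_rot: [[0.996, 0.091, 0.006], [0.091, -0.996, -0.002], [0.006, 0.002, -1.0]]
contact_force: [-1.2, -0.2, 0.5]
gripper_width: 0.0851
finger_force: 0.9
```

```bash
python3 - <<'E'
from h import *
state();v=lathfit()
E
```

```text
t 21.1 rack [ 37.2 -60.4] z 0.9 head -0.1 w 85.1 F [-1.2 -0.2  0.5]
[[68.0, 2.0], [66.0, 170.0], [75.0, -172.0], [67.0, 166.0], [70.0, -1.0], [68.0, -173.0]]
c [68.8 -1.2] theta -3420.85 cost 22.7 perp -67.2 t 112.2 ends [  71.4 -171.2] [ 66.3 168.8]
```

Call:
play_rows(
  commands=[
    {"wx": 0,"wy": 0,"wz": 0,"dx": -10,"dy": 0,"dz": 0,"claw": 85},
    {"wx": 0,"wy": 0,"wz": 0,"dx": 0,"dy": -20,"dz": 0,"claw": 85},
    {"wx": 0,"wy": 0,"wz": 0,"dx": 0,"dy": -20,"dz": 0,"claw": 85},
    {"wx": 0,"wy": 0,"wz": 0,"dx": 0,"dy": -18,"dz": 0,"claw": 85},
    {"wx": 0,"wy": 0,"wz": 0,"dx": 5,"dy": 0,"dz": 0,"claw": 85},
    {"wx": 0,"wy": 0,"wz": 0,"dx": 3,"dy": 0,"dz": 0,"claw": 85},
    {"wx": 0,"wy": 0,"wz": 0,"dx": 1.5,"dy": 0,"dz": 0,"claw": 85},
    {"wx": 0,"wy": 0,"wz": 0,"dx": 1,"dy": 0,"dz": 0,"claw": 85},
    {"wx": 0,"wy": 0,"wz": 0,"dx": 1,"dy": 0,"dz": 0,"claw": 85},
    {"wx": 0,"wy": 0,"wz": 0,"dx": 0.5,"dy": 0,"dz": 0,"claw": 85},
  ],
)

```text
clock: 22.13
ee_pos: [0.6295, -0.0487, 0.0005]
tcp_rot: [[0.996, 0.09, 0.006], [0.09, -0.996, -0.002], [0.005, 0.002, -1.0]]
contact_force: [-2.9, -0.7, 3.3]
gripper_width: 0.0852
finger_force: 1.6
```

```bash
python3 - <<'E'
from h import *
state()
E
```

```text
t 22.13 rack [39. -3.] z 0.5 head -0.15 w 85.2 F [-2.9 -0.7  3.3]
```

Force is rising slightly, so I'll push a little further and watch it.

Call:
play_rows(
  commands=[
    {"wx": 0,"wy": 0,"wz": 0,"dx": 0.8,"dy": 0,"dz": 0,"claw": 85},
    {"wx": 0,"wy": 0,"wz": 0,"dx": 0.7,"dy": 0,"dz": 0,"claw": 85},
    {"wx": 0,"wy": 0,"wz": 0,"dx": 0,"dy": 0,"dz": 0,"claw": 85},
  ],
)

```text
clock: 22.38
ee_pos: [0.6295, -0.0487, 0.0004]
tcp_rot: [[0.996, 0.09, 0.003], [0.09, -0.996, -0.002], [0.003, 0.002, -1.0]]
contact_force: [-6.0, -0.8, 5.1]
gripper_width: 0.0851
finger_force: 3.3
```

```bash
python3 - <<'E'
from h import *
state()
E
```

```text
t 22.38 rack [39. -3.] z 0.4 head -0.13 w 85.1 F [-6.  -0.8  5.1]
```

Call:
play_rows(
  commands=[
    {"wx": 0,"wy": 0,"wz": 0,"dx": -5,"dy": 0,"dz": 0,"claw": 85},
    {"wx": 0,"wy": 0,"wz": 0,"dx": -15,"dy": 0,"dz": 0,"claw": 85},
    {"wx": 0,"wy": 0,"wz": 0,"dx": -20,"dy": 0,"dz": 0,"claw": 85},
    {"wx": 0,"wy": 0,"wz": 0,"dx": 0,"dy": 0,"dz": -30,"claw": 85},
    {"wx": 0,"wy": 0,"wz": 0,"dx": 0,"dy": 0,"dz": -35,"claw": 85},
    {"wx": 0,"wy": 0,"wz": 0,"dx": 0,"dy": 0,"dz": -35,"claw": 85},
    {"wx": 0,"wy": 0,"wz": 0,"dx": -35,"dy": 0,"dz": 0,"claw": 85},
    {"wx": 0,"wy": 0,"wz": 0,"dx": -35,"dy": 0,"dz": 0,"claw": 85},
    {"wx": 0,"wy": 0,"wz": 0,"dx": 0,"dy": 0,"dz": 0,"claw": 85},
    {"wx": 0,"wy": 0,"wz": 0,"dx": 0,"dy": 0,"dz": 0,"claw": 85},
  ],
)

```text
clock: 23.22
ee_pos: [0.5201, -0.058, 0.1008]
tcp_rot: [[0.996, 0.091, 0.009], [0.091, -0.996, -0.001], [0.008, 0.002, -1.0]]
contact_force: [0.9, 0.7, 0.9]
gripper_width: 0.0845
finger_force: 0.0
```

```bash
python3 - <<'E'
from h import *
state();lathfit()
cv2.imwrite('pics/s5.png',cv2.resize(get_image('scene')[150:300,190:350],(640,600),interpolation=2))
E
```

```text
t 23.22 rack [-70.8  -2.1] z 100.8 head -0.11 w 84.5 F [0.9 0.7 0.9]
[[69.0, 167.0], [71.0, -171.0], [71.0, -1.0], [66.0, 164.0], [71.0, -171.0], [71.0, -2.0]]
c [69.9 -2.2] theta -0.56 cost 12.7 perp 68.8 t -112.9 ends [ 68.3 167.7] [  71.6 -172.2]
```

View pics/s5.png

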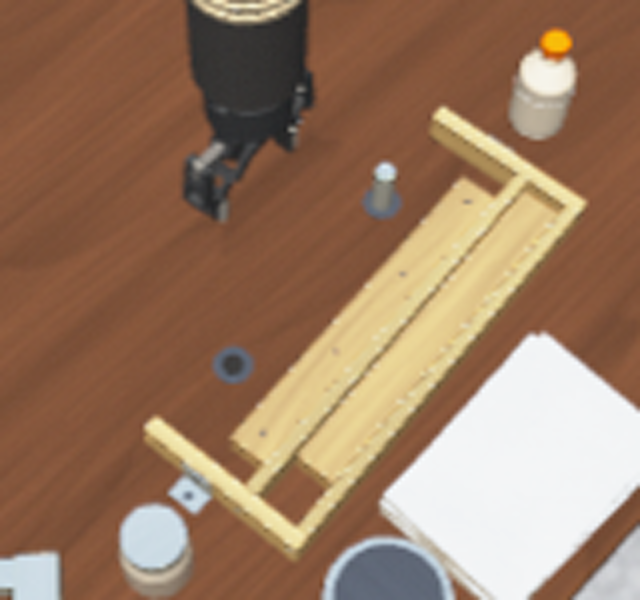

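The lath lies flush along the board from (465,180) to (240,445), the hand is clear, and the glue and jar have not moved.

```bash
python3 -c "
from cell import order
print(order.sign_off())"
```

```text
the job is handed in; nothing more can be done
None
```

The lath now lies flat against the board behind the front bay: I angled one end in behind the stake, swung the other end in, pushed it back with about 6 N at most, left the hand clear and handed the job in at about 23 s.

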